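# Put the striker away and shut the games box

### The arm

A 6-joint arm with a two-finger parallel gripper is mounted at the origin on the work surface. World frame = base frame: x ahead of the robot, y to its left, z up, the work surface at z = 0. Lengths are in m, angles in rad, forces in N, time in s.
With the tool pointing down it reaches from about 0.35 to 0.975 m from the base axis. Payload 4.9 kg.
Tool frame: the origin (TCP) lies on the mounting face of the last link; the fingertips stand 173 mm ahead of it and the grasp point (between the pads) lies 155 mm ahead of it; z points along the fingers, y is the direction in which the jaws open and shut (so a half turn about z gives the same grasp; the last joint's range is limited). The gripper opens to 85 mm and grips with 20 to 120 N. Pads are 22 mm wide; open, the fingers measure 114 mm over their backs; the gripper's body (76 mm by 85 mm) begins 54 mm behind the grasp point. The pads swing forward as they close: fully open they stand 13 mm farther back than shut.
Start: joints at [1.147, 0.053, 1.613, -0, 1.476, -0.119], TCP at [0.188, 0.596, 0.405] pointing down, gripper open.
Joint ranges: [-3.01, 3.01], [-1.01, 2.22], [0.06, 2.58], [-1.02, 4.17], [0.09, 2.62], [-3.14, 3.14]. Speed limits (rad/s): [2.57, 2.57, 3.14, 3.14, 3.14, 3.14].

### API

Orientations are given as a unit quaternion [w, x, y, z].
In Python, from plant import manip gives the robot as it stands.
- The arm moves only by the tool play_rows, never from a script. Its argument "increments" is a list of rows, each an object with "offset": the shift along the tool's x, y, z in mm, a list of three; "twist": the turn about the tool's z in rad; "grip": the opening, from 0 (shut) to 1 (fully open). In form: [{"offset": [dx, dy, dz], "twist": twist, "grip": grip}, ...]. A call has 1 to 5 rows; each row is the pose to reach, as a shift and turn from the pose commanded when the call began, along the tool's axes at that moment; what a row does not reach only later rows make up. A row lasts 1/12 s, in which the tool goes at most 41.7 mm and 7.16 degrees, less where a joint would pass 70% of its speed; a pose out of reach is approached as far as the arm can. A call with a gripper value outside its range is refused whole. The fingers move at their own pace and stop on an object; the grip force is fixed at half the most. Time passes only in rows, so rows that repeat a pose let the fingers close. It gives the time, the measured TCP pose, the force and the opening at its end, in the units of the state.
- manip.state(): the state, without advancing time (a new reading comes with each control period).
- manip.grab_frame(name): name is "scene" or "top"; returns the picture (420x560x3 uint8, blue, green, red); there is no depth.
- manip.get_calibration(name): a dict with "fx", "fy", "cx", "cy" (pixels), "k1" (the pictures are not rectified: a ray, as slopes to the right and down, at radius r is drawn at 1 + k1 r^2 times it, then the intrinsics apply), "T" (4x4, takes a point from camera to world coordinates). Camera axes: x right, y down, z forward; pixel columns grow to the right and rows downward; lengths in m; the calibration is good to about 2 mm. A picture is of the moment at which its call begins. get_calibration takes no time and is no camera call.
- manip.job_done(): hands the job in, once; it reports no verdict.
Trained networks look in the newest picture that a camera, given by its name, has taken for a name from the list of things; names that differ only in an ending like _2 or _b are one class to them, and where a whole thing is asked for, a point or a joint stands for the part that bears it (a point fixed in the world has none). Each returns a list of dicts, best first, with "p" (0 to 1); they miss things now and then, are a little off and sometimes report something else, mostly with a low value. They report only what shows in the picture. A call takes as long as a camera call. They do not tell look-alikes from the thing itself.
- manip.boxes_of(query, camera): "xyz" ([x, y, z] in m, in the coordinates of the camera as it stood for that picture, good to about 4 mm: the middle of the surface that is visible of it).
- manip.tip_of(query, camera): "xyz" ([x, y, z] in m, in the coordinates of the camera as it stood for that picture, good to about 4 mm: a listed point, or the origin of a listed thing).
The state is a dict: "time": time; "joint_pos": joint angles; "joint_vel": joint speeds; "joint_efforts": joint torques, N m; "tool_pos": TCP position; "tool_rot": TCP orientation; "contact_force": force on the tool from outside, world axes, zero at the start; "ft_torque": the same for the moment, N m; "gripper_width": opening from 0.0 (shut) to 1.0 (fully open).
Only numpy, scipy, OpenCV 4.12 (cv2) and the standard library are available. Lean on these libraries where they do the work, as an engineer would, in place of code of your own. Each camera call takes 0.05 s, during which the arm holds its last target. There are 200 camera calls.

### The job

Put the green carrom striker away flat in the empty compartment of the plastic games box and let go of it. Then push the open lid gently down until it is fully shut, without slamming it, and only after that press the latch button fully home so that it stays down. Leave the mug, the jug and the plates where they are.

Things in the scene. Friction and masses are not known exactly. Their poses are not given: they have to be found in the camera images.
- striker: Green acrylic carrom striker: a plain disc, 41 mm in diameter, 10 mm thick, about 15 g, lying flat on the table right of the box (smaller y). Origin: centre of its underside; z is its axis.
- box: Grey plastic games box, fixed to the table. Outside 130 mm (own x) by 220 mm (own y), side walls 45 mm high and 5 mm thick, floor 5 mm thick. Own x points from the latch side (which faces the robot, turned up to 20 degrees) to the hinge side. A 4 mm divider, top at 41 mm, splits it at own y = +22 mm: the left part (larger own y) is filled with stacks of small wooden carrom men, the right part is empty. Origin: centre of its underside, on the table.
- bay (a point): Centre of the inner floor of the box's empty compartment, at [0, -42.5, 5] mm in the box's frame. The compartment is 120 mm (box x) by 125 mm (box y), its floor 5 mm above the table; box axes.
- lid (a joint): Angle of the lid in rad: 0 = fully shut (lying on the box walls), 1.57 = upright, stop at 1.9. Its stiff hinge keeps it wherever it is left; moving it takes 1 to 3 N at its free edge.
- lid_hinge (a point): Middle of the hinge line, on the far upper edge of the box, at [65, 0, 45] mm in the box's frame. The hinge line runs along box y. Lid: grey flat panel, 130 mm from hinge to free edge, 220 mm wide along box y, 6 mm thick; its inner face passes through the hinge line, and when open its outer face looks away from the robot. The axes of this point turn with the lid (own -x from hinge to free edge, own z out of the outer face).
- lid_edge (a point): Middle of the lid's free edge, on its outer face (upper face once shut): 130 mm from the hinge line, 6 mm out from the inner face. When shut it is 51 mm above the table.
- latch (a joint): Travel in m of the latch button: 0 = up (unlocked), 0.008 = pressed fully home (stop). It moves straight down, takes about 4 to 5 N, has no spring and stays where it is pushed.
- latch_top (a point): Centre of the top face of the black rectangular latch button, 22 mm (box x) by 36 mm (box y), standing on the housing at the middle of the box's front wall (robot's side); at [-89, 0, 66] mm in the box's frame when up, 58 mm above the table when pressed home. The housing around it is 42 mm high and reaches 105 mm from the box's centre; the shut lid's top lies at 51 mm and its 50 mm wide front tongue reaches 72 mm from the box's centre.
- mug: Mustard yellow ceramic mug, 82 mm across, 92 mm high, handle at its own +y. Bystander. Origin: centre of its underside.
- jug: Steel jug, upright, 116 mm across, 165 mm high, handle at its own +y reaching 97 mm from the axis. Bystander. Origin: centre of its underside.
- plates: Stacked pair of melamine plates, 176 mm across, 24 mm high together. Bystander. Origin: centre of the underside.
There are look-alikes about, which are no part of the job. Of the things shaped like the striker, the green one is meant.

How it is judged:
On the way, in this order (a step that is already met when the one before it is completed fails the run):
1. the striker lies flat in the box's empty compartment, let go, the lid still open (x of striker in the frame of bay between -0.045 and 0.045 m and y of striker in the frame of bay between -0.047 and 0.047 m and z of striker in the frame of bay below 0.013 m and (angle between striker's own z axis and vertical below 0.15 rad or angle between striker's own z axis and vertical above 2.99 rad) and contact force between striker and the arm below 0.05 N and contact force between striker and the fingers below 0.05 N and value of joint lid above 0.3 rad and value of joint latch below 0.004 m), for 0.2 s.
2. the lid is fully shut (x of striker in the frame of bay between -0.045 and 0.045 m and y of striker in the frame of bay between -0.047 and 0.047 m and z of striker in the frame of bay below 0.013 m and (angle between striker's own z axis and vertical below 0.15 rad or angle between striker's own z axis and vertical above 2.99 rad) and value of joint lid below 0.03 rad), for 0.2 s.
3. the latch button is pressed fully home with the lid shut (value of joint latch above 0.0065 m and value of joint lid below 0.03 rad), for 0.2 s.
At the end, for the whole second after the job is handed in: The striker lies at rest and flat (within 0.15 rad, either face up) on the floor of the box's empty compartment, the lid is shut to within 0.03 rad (4 mm at its edge), and the latch button is down by at least 6.5 of its 8 mm (all of step 3 and x of striker in the frame of bay between -0.045 and 0.045 m and y of striker in the frame of bay between -0.047 and 0.047 m and z of striker in the frame of bay below 0.013 m and (angle between striker's own z axis and vertical below 0.15 rad or angle between striker's own z axis and vertical above 2.99 rad) and linear speed of striker below 0.02 m/s); the robot touches nothing.
It fails at once if the lid is slammed (closing faster than 2.5 rad/s over its last 0.3 rad) (value of joint lid below 0.3 rad and velocity of joint lid below -2.5 rad/s).
It fails at once if the latch button is pressed before the lid is shut (value of joint latch above 0.005 m and value of joint lid above 0.1 rad).
It fails at once if the mug, jug or plates are moved by more than 20 mm (distance of any of mug, jug, plates from where it was at the start of the episode above 0.02 m).
It also fails if it takes over 54 s, if anything falls off the work surface, if the arm or the gripper's body presses on something with over 40 N, if the wrist force passes 120 N, or if a joint passes its speed limit or range.

## Working session

There is one attempt and no reset: what is moved stays moved. The work goes in short steps, Python scripts to look and compute and a tool call to move; the robot and the scene stay as the last step left them, time stands still between calls to the robot, and variables do not carry over. Pictures are saved under pics/ and viewed, about 8 in all and at most 12, crops included, and the job is handed in when it is done.

Besides the shell and the picture viewer there is one more tool, called after "Call:" as name(argument=value, ...), one argument or row to a line, values as JSON. play_rows: Moves the arm, as the interface text tells. Its arguments: {"type":"object","properties":{"increments":{"type":"array"}},"required":["increments"]}

```bash
mkdir -p pics; cat > h.py <<'E'
import numpy as np, cv2
from plant import manip
from scipy.spatial.transform import Rotation as R
def cal(n):
    c=manip.get_calibration(n); return c,np.array(c["T"])
def snap(n,f):
    im=manip.grab_frame(n); cv2.imwrite("pics/"+f,im); return im
def w(n,p):
    c,T=cal(n); return (T@np.r_[p,1])[:3]
def px(n,P):
    c,T=cal(n); p=np.linalg.inv(T)@np.r_[P,1]; s=p[:2]/p[2]; s=s*(1+c["k1"]*(s@s)); return np.array([c["fx"]*s[0]+c["cx"],c["fy"]*s[1]+c["cy"]])
def onz(n,u,v,z):
    c,T=cal(n); d=np.array([(u-c["cx"])/c["fx"],(v-c["cy"])/c["fy"]]); s=d.copy()
    for _ in range(20): s=d/(1+c["k1"]*(s@s))
    r=T[:3,:3]@np.r_[s,1]; o=T[:3,3]; return o+r*(z-o[2])/r[2]
def q2R(q): return R.from_quat([q[1],q[2],q[3],q[0]]).as_matrix()
def totool(P):
    s=manip.state(); return q2R(s["tool_rot"]).T@(np.array(P)-s["tool_pos"])*1000
E
python3 - <<'E'
from h import *
np.set_printoptions(precision=4,suppress=True)
for n in("top","scene"):
    snap(n,n+"0.png"); print(n,cal(n)[1][:3,3])
    for q in("striker","bay","lid_hinge","lid_edge","latch_top","box","mug","jug","plates"):
        print(q,[(w(n,d["xyz"]).round(4),round(d["p"],2)) for d in manip.tip_of(q,n)[:4]])
s=manip.state();print(s)
E
```

```text
top [ 0.4474 -0.0168  1.271 ]
striker [(array([ 0.4888, -0.2461, -0.0009]), 0.72), (array([ 0.5649, -0.237 , -0.0027]), 0.67), (array([ 0.4983, -0.1509, -0.0029]), 0.49), (array([ 0.4036, -0.2317, -0.0005]), 0.44)]
bay [(array([0.5482, 0.0333, 0.0005]), 0.8)]
lid_hinge [(array([0.6005, 0.0932, 0.0485]), 0.6)]
lid_edge [(array([0.6268, 0.1006, 0.1733]), 0.92), (array([0.5471, 0.0337, 0.0045]), 0.41)]
latch_top [(array([0.4546, 0.0542, 0.0652]), 0.43)]
box [(array([ 0.537 ,  0.0729, -0.0008]), 0.74)]
mug [(array([0.6008, 0.448 , 0.0017]), 0.97)]
jug [(array([ 0.7637, -0.2341, -0.0008]), 0.68)]
plates [(array([ 0.48  , -0.4886, -0.0015]), 0.84)]
scene [ 1.1267 -0.8612  1.3761]
striker [(array([ 0.3993, -0.2255,  0.0014]), 0.69), (array([ 0.4827, -0.2502,  0.0054]), 0.43), (array([ 0.5005, -0.1419,  0.0021]), 0.41)]
bay [(array([0.5484, 0.039 , 0.0082]), 0.82), (array([0.5397, 0.0795, 0.0036]), 0.53)]
lid_hinge [(array([0.6028, 0.0959, 0.0485]), 0.73), (array([0.4534, 0.062 , 0.0679]), 0.34), (array([0.5489, 0.0393, 0.0054]), 0.24)]
lid_edge [(array([0.628 , 0.1062, 0.1765]), 0.65)]
latc
[... 155 characters left out ...]
7564, -0.2316,  0.0041]), 0.83), (array([0.5503, 0.0407, 0.0095]), 0.47), (array([0.4523, 0.0569, 0.0673]), 0.21)]
plates [(array([ 0.4758, -0.4833,  0.0031]), 0.71), (array([0.5401, 0.08  , 0.0062]), 0.51)]
{'time': 1.0, 'joint_pos': array([ 1.147 ,  0.0527,  1.6129,  0.    ,  1.476 , -0.119 ]), 'joint_vel': array([ 0.0003,  0.0002, -0.0016, -0.0013, -0.0012,  0.0003]), 'joint_efforts': array([ -0.0004, -39.3689, -37.0477,   0.    ,   0.0005,   0.    ]), 'tool_pos': array([0.1875, 0.5962, 0.4047]), 'tool_rot': array([-0.    ,  0.1518,  0.9884, -0.    ]), 'contact_force': array([-0.7592, -0.0115,  0.3524]), 'ft_torque': array([ 0.0223, -0.0006,  0.0159]), 'gripper_width': 0.9982261538978926}
```

View pics/top0.png

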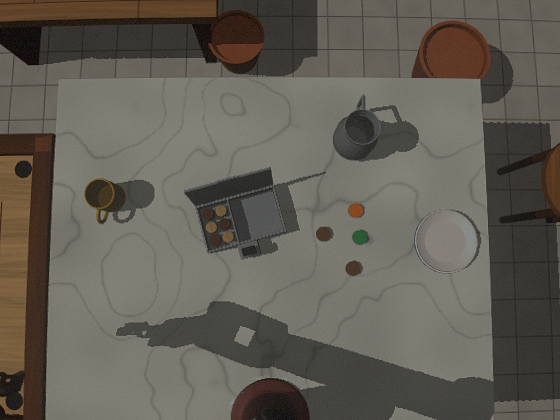

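```bash
python3 - <<'E'
from h import *
im=cv2.imread("pics/top0.png"); hsv=cv2.cvtColor(im,cv2.COLOR_BGR2HSV)
for P in([.4888,-.2461,.01],[.5649,-.237,.01],[.4983,-.1509,.01],[.4036,-.2317,.01]):
    u,v=px("top",np.array(P)); print(P,u.round(),v.round(),im[int(v),int(u)],hsv[int(v),int(u)])
u,v=px("top",np.array([.485,-.22,0]));u,v=int(u),int(v)
cv2.imwrite("pics/crop0.png",cv2.resize(im[max(0,v-70):v+70,max(0,u-70):u+70],None,fx=4,fy=4,interpolation=cv2.INTER_CUBIC)); print(u-70,v-70)
E
```

```text
[0.4888, -0.2461, 0.01] 358.0 238.0 [54 88 46] [ 66 122  88]
[0.5649, -0.237, 0.01] 354.0 210.0 [ 35  72 133] [ 11 188 133]
[0.4983, -0.1509, 0.01] 324.0 234.0 [42 53 71] [ 11 104  71]
[0.4036, -0.2317, 0.01] 353.0 269.0 [41 54 72] [ 13 110  72]
278 169
```

View pics/crop0.png

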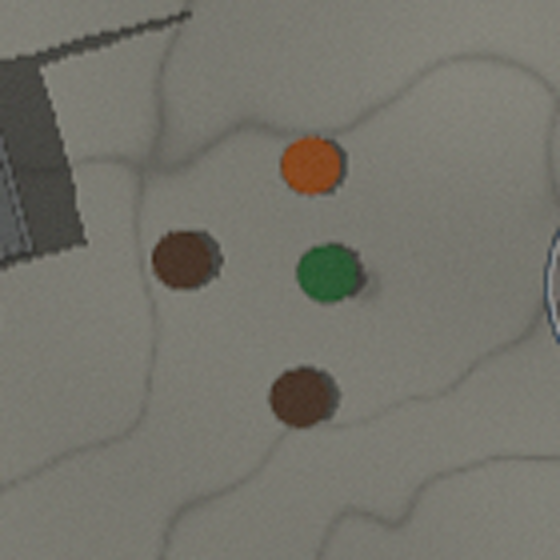

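```bash
python3 - <<'E'
from h import *
np.set_printoptions(precision=4,suppress=True)
for n in("top","scene"):
    im=cv2.imread(f"pics/{n}0.png"); hsv=cv2.cvtColor(im,cv2.COLOR_BGR2HSV)
    m=cv2.inRange(hsv,(50,80,40),(85,255,255)); k,l,st,c=cv2.connectedComponentsWithStats(m)
    for i in range(1,k):
        if st[i,4]>30: print(n,c[i],st[i],onz(n,*c[i],.009))
# box corners: project model for candidate yaw
im=cv2.imread("pics/top0.png")
cv2.imwrite("pics/box0.png",cv2.resize(im[150:270,175:310],None,fx=5,fy=5,interpolation=cv2.INTER_CUBIC))
E
```

```text
top [359.4615 236.8974] [353 230  14  14 156] [ 0.4907 -0.25    0.009 ]
scene [218.8925 248.1828] [214 243  11  11  93] [ 0.4885 -0.2472  0.009 ]
```

View pics/box0.png

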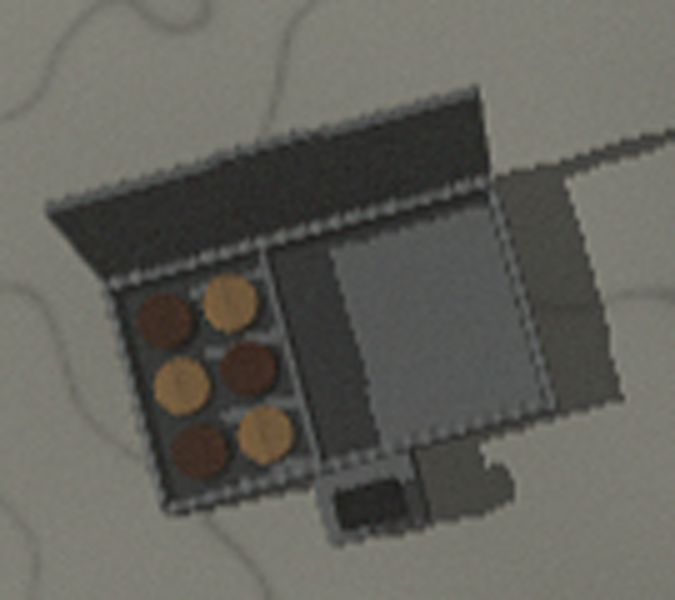

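```bash
python3 - <<'E'
from h import *
np.set_printoptions(precision=4,suppress=True)
C={(-65,110):(168,508),(-65,-110):(552,405),(65,110):(112,285),(65,-110):(493,187)}
L=np.array([[*k] for k in C])/1000; W=np.array([onz("top",175+u/5,150+v/5,.045)[:2] for u,v in C.values()]);print(W)
lc=L-L.mean(0); wc=W-W.mean(0)
H=lc.T@wc; th=np.arctan2(H[0,1]-H[1,0],H[0,0]+H[1,1]); c,s=np.cos(th),np.sin(th)
o=W.mean(0);Rm=np.array([[c,-s],[s,c]]);print("yaw",th,"o",o,"res",(W-(L@Rm.T+o))*1000)
for nm,p in dict(bay=(0,-42.5),hinge=(65,0),latch=(-89,0)).items(): print(nm,Rm@np.array(p)/1000+o)
print(onz("top",175+370/5,150+503/5,.066))
s=manip.state(); Rt=q2R(s["tool_rot"]); print(Rt)
G=np.array([.4895,-.2488,.3]); print("to above striker", totool(G))
E
```

```text
[[ 0.4509  0.1611]
 [ 0.5057 -0.0443]
 [ 0.5707  0.1929]
 [ 0.6238 -0.0127]]
yaw 0.25759285464372733 o [0.5378 0.0742] res [[ 3.9983 -2.9398]
 [ 2.7777  4.4085]
 [-1.9034 -4.3024]
 [-4.8725  2.8337]]
bay [0.5486 0.0331]
hinge [0.6006 0.0908]
latch [0.4517 0.0516]
[0.4534 0.0519 0.066 ]
[[-0.9539  0.3001 -0.    ]
 [ 0.3001  0.9539 -0.    ]
 [ 0.     -0.     -1.    ]]
to above striker [-541.5962 -715.4333  104.6773]
```

Call:
play_rows(
  increments=[
    {"offset": [-170,-120,0],"twist": 0,"grip": 1},
    {"offset": [-170,-120,0],"twist": 0,"grip": 1},
    {"offset": [-170,-120,0],"twist": 0,"grip": 1},
    {"offset": [-170,-120,0],"twist": 0,"grip": 1},
    {"offset": [-170,-120,0],"twist": 0,"grip": 1},
  ],
)

```text
time: 1.42
tool_pos: [0.3143, 0.4291, 0.4048]
tool_rot: [0.0, 0.151, 0.988, 0.0]
contact_force: [1.4, -0.3, -0.2]
gripper_width: 1.002
```

Call:
play_rows(
  increments=[
    {"offset": [-170,-120,0],"twist": 0,"grip": 1},
    {"offset": [-170,-120,0],"twist": 0,"grip": 1},
    {"offset": [-170,-120,0],"twist": 0,"grip": 1},
    {"offset": [-170,-120,0],"twist": 0,"grip": 1},
    {"offset": [-170,-120,0],"twist": 0,"grip": 1},
  ],
)

```text
time: 1.83
tool_pos: [0.4406, 0.2633, 0.4051]
tool_rot: [0.0, 0.152, 0.988, 0.0]
contact_force: [0.3, 1.5, -0.5]
gripper_width: 1.0
```

Call:
play_rows(
  increments=[
    {"offset": [-75,-190,0],"twist": 0,"grip": 0.8},
    {"offset": [-75,-190,0],"twist": 0,"grip": 0.8},
    {"offset": [-75,-190,0],"twist": 0,"grip": 0.8},
    {"offset": [-75,-190,0],"twist": 0,"grip": 0.8},
    {"offset": [-75,-190,0],"twist": 0,"grip": 0.8},
  ],
)

```text
time: 2.25
tool_pos: [0.454, 0.0593, 0.405]
tool_rot: [0.0, 0.152, 0.988, -0.0]
contact_force: [0.3, -0.6, -0.5]
gripper_width: 0.804
```

Call:
play_rows(
  increments=[
    {"offset": [-75,-190,0],"twist": -0.12,"grip": 0.8},
    {"offset": [-75,-190,0],"twist": -0.24,"grip": 0.8},
    {"offset": [-75,-190,0],"twist": -0.36,"grip": 0.8},
    {"offset": [-75,-190,0],"twist": -0.48,"grip": 0.8},
    {"offset": [-75,-190,0],"twist": -0.563,"grip": 0.8},
  ],
)

```text
time: 2.67
tool_pos: [0.4673, -0.1212, 0.4051]
tool_rot: [0.0, -0.12, 0.993, -0.0]
contact_force: [1.0, 0.2, 0.2]
gripper_width: 0.796
```

```bash
python3 - <<'E'
from h import *
np.set_printoptions(precision=4,suppress=True)
s=manip.state(); print(q2R(s["tool_rot"]),s["joint_pos"]); print(totool([.4895,-.2488,.25]),totool([.4895,-.2488,.172]))
E
```

```text
[[-0.9712 -0.2382  0.001 ]
 [-0.2382  0.9712 -0.0002]
 [-0.0009 -0.0005 -1.    ]] [-0.4081 -0.2992  1.9336  0.0002  1.5062 -2.2194]
[   8.9844 -129.1623  155.1285] [   9.0551 -129.1253  233.1285]
```

Call:
play_rows(
  increments=[
    {"offset": [9,-115,60],"twist": 0,"grip": 0.65},
    {"offset": [9,-115,120],"twist": 0,"grip": 0.65},
    {"offset": [9,-115,150],"twist": 0,"grip": 0.65},
    {"offset": [9,-115,150],"twist": 0,"grip": 0.65},
    {"offset": [9,-115,150],"twist": 0,"grip": 0.65},
  ],
)

```text
time: 3.08
tool_pos: [0.4847, -0.2345, 0.2512]
tool_rot: [-0.001, -0.117, 0.993, 0.001]
contact_force: [0.2, 0.0, -0.2]
gripper_width: 0.652
```

Call:
play_rows(
  increments=[
    {"offset": [0,0,0],"twist": 0,"grip": 0.65},
    {"offset": [0,0,0],"twist": 0,"grip": 0.65},
    {"offset": [0,0,0],"twist": 0,"grip": 0.65},
  ],
)

```text
time: 3.33
tool_pos: [0.4863, -0.2333, 0.2564]
tool_rot: [0.001, -0.117, 0.993, -0.001]
contact_force: [-0.8, 0.6, 0.5]
gripper_width: 0.647
```

```bash
python3 - <<'E'
from h import *
np.set_printoptions(precision=4,suppress=True)
s=manip.state(); print(q2R(s["tool_rot"]),s["tool_pos"],s["contact_force"]); print(totool([.4895,-.2488,.178]))
for n in("top","scene"): snap(n,n+"1.png")
a=cv2.imread("pics/scene1.png"); u,v=map(int,px("scene",np.array([.4895,-.2488,.03]))); print(u,v)
cv2.imwrite("pics/c1.png",cv2.resize(a[v-75:v+45,u-60:u+60],None,fx=5,fy=5,interpolation=cv2.INTER_CUBIC))
im=a; hsv=cv2.cvtColor(im,cv2.COLOR_BGR2HSV)
m=cv2.inRange(hsv,(50,80,40),(85,255,255)); k,l,st,c=cv2.connectedComponentsWithStats(m); print(st[1:],c[1:])
E
```

```text
[[-0.9724 -0.2333  0.002 ]
 [-0.2333  0.9724 -0.0009]
 [-0.0017 -0.0014 -1.    ]] [ 0.4863 -0.2333  0.2564] [-0.8327  0.6093  0.5079]
[  0.6295 -15.7634  78.4599]
218 245
[[214 243  11  11  93]] [[218.8925 248.1828]]
```

View pics/c1.png

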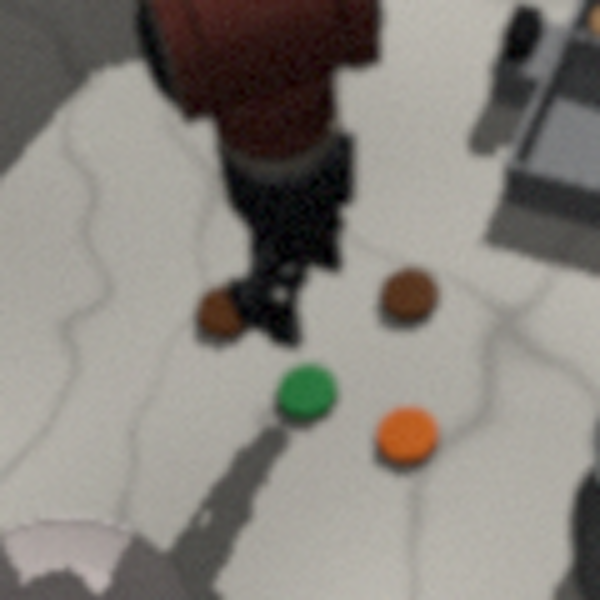

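Call:
play_rows(
  increments=[
    {"offset": [0.5,-16,20],"twist": 0,"grip": 0.65},
    {"offset": [0.5,-16,45],"twist": 0,"grip": 0.65},
    {"offset": [0.5,-16,65],"twist": 0,"grip": 0.65},
    {"offset": [0.5,-16,78],"twist": 0,"grip": 0.65},
    {"offset": [0.5,-16,78],"twist": 0,"grip": 0.65},
  ],
)

```text
time: 3.85
tool_pos: [0.4883, -0.2479, 0.1752]
tool_rot: [-0.001, -0.118, 0.993, 0.001]
contact_force: [-0.6, -0.0, 0.0]
gripper_width: 0.654
```

Call:
play_rows(
  increments=[
    {"offset": [0,0,0],"twist": 0,"grip": 0.65},
    {"offset": [0,0,2],"twist": 0,"grip": 0.65},
    {"offset": [0,0,4],"twist": 0,"grip": 0.65},
    {"offset": [0,0,6],"twist": 0,"grip": 0.65},
    {"offset": [0,0,6],"twist": 0,"grip": 0.65},
  ],
)

```text
time: 4.27
tool_pos: [0.4891, -0.2491, 0.1712]
tool_rot: [0.0, -0.117, 0.993, -0.0]
contact_force: [-0.3, -0.4, 0.2]
gripper_width: 0.649
```

```bash
python3 - <<'E'
from h import *
np.set_printoptions(precision=4,suppress=True)
s=manip.state(); print(s["tool_pos"],s["contact_force"]); print(totool([.4895,-.2488,.172]))
snap("scene","scene2.png")
a=cv2.imread("pics/scene2.png"); u,v=map(int,px("scene",np.array([.4895,-.2488,.03]))); print(u,v)
cv2.imwrite("pics/c2.png",cv2.resize(a[v-50:v+30,u-40:u+40],None,fx=7,fy=7,interpolation=cv2.INTER_CUBIC))
E
```

```text
[ 0.4891 -0.2491  0.1712] [-0.3145 -0.4067  0.2406]
[-0.4443  0.2012 -0.8058]
218 245
```

View pics/c2.png

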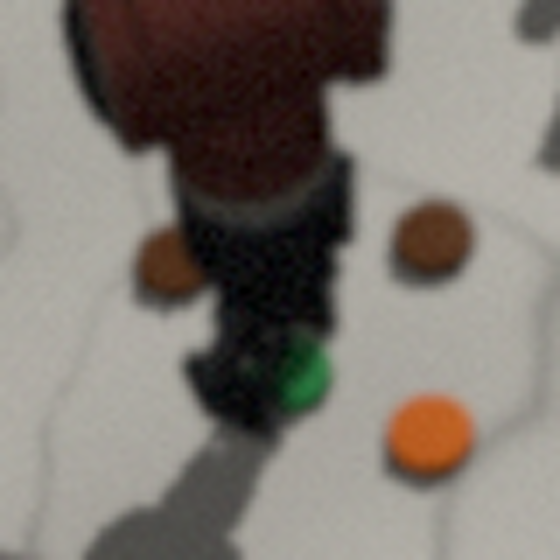

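Call:
play_rows(
  increments=[
    {"offset": [0,0,0],"twist": 0,"grip": 0.5},
    {"offset": [0,0,0],"twist": 0,"grip": 0.3},
    {"offset": [0,0,0],"twist": 0,"grip": 0.3},
    {"offset": [0,0,0],"twist": 0,"grip": 0.3},
    {"offset": [0,0,0],"twist": 0,"grip": 0.3},
  ],
)

```text
time: 4.73
tool_pos: [0.4897, -0.2495, 0.1724]
tool_rot: [0.001, -0.117, 0.993, -0.001]
contact_force: [-0.8, 0.6, 6.0]
gripper_width: 0.445
```

Call:
play_rows(
  increments=[
    {"offset": [0,0,-5],"twist": 0,"grip": 0.3},
    {"offset": [0,0,-20],"twist": 0,"grip": 0.3},
    {"offset": [0,0,-45],"twist": 0,"grip": 0.3},
    {"offset": [0,0,-70],"twist": 0,"grip": 0.3},
    {"offset": [0,0,-85],"twist": 0,"grip": 0.3},
  ],
)

```text
time: 5.15
tool_pos: [0.4894, -0.2494, 0.2586]
tool_rot: [0.001, -0.117, 0.993, -0.001]
contact_force: [0.4, -0.4, 0.3]
gripper_width: 0.444
```

```bash
python3 - <<'E'
from h import *
np.set_printoptions(precision=4,suppress=True)
s=manip.state(); print(s["tool_pos"],s["contact_force"],s["gripper_width"],q2R(s["tool_rot"])[:,:2]); print(totool([.549,.035,.26]))
for n in("scene","top"):
    im=snap(n,n+"3.png"); hsv=cv2.cvtColor(im,cv2.COLOR_BGR2HSV)
    m=cv2.inRange(hsv,(50,80,40),(85,255,255)); k,l,st,c=cv2.connectedComponentsWithStats(m); print(st[1:],c[1:])
a=cv2.imread("pics/scene3.png"); u,v=map(int,px("scene",np.array([.4895,-.2488,.07])))
cv2.imwrite("pics/c3.png",cv2.resize(a[v-50:v+50,u-50:u+50],None,fx=6,fy=6,interpolation=cv2.INTER_CUBIC))
E
```

```text
[ 0.4894 -0.2494  0.2586] [ 0.3966 -0.4273  0.2728] 0.4441867693074726 [[-0.9725 -0.2331]
 [-0.2331  0.9725]
 [-0.0021 -0.0024]]
[-124.2287  262.6386   -1.8061]
[[216 229   7  10  50]] [[218.96 233.52]]
[] []
```

View pics/c3.png

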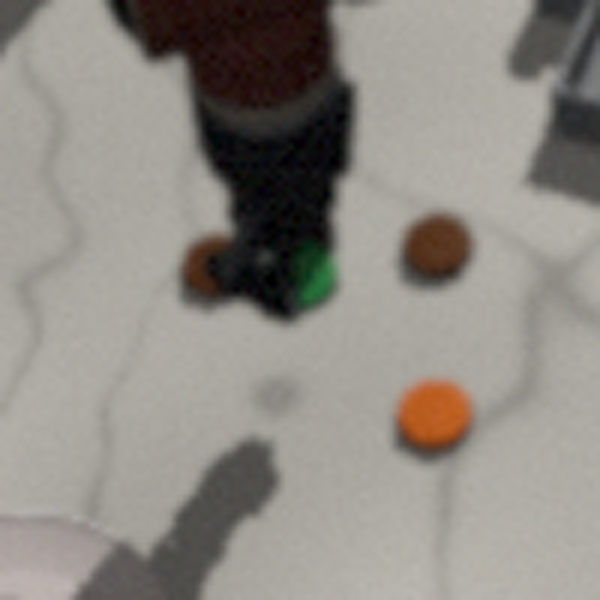

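Call:
play_rows(
  increments=[
    {"offset": [-15,33,-5],"twist": 0,"grip": 0.3},
    {"offset": [-30,66,-5],"twist": 0,"grip": 0.3},
    {"offset": [-45,99,-5],"twist": 0,"grip": 0.3},
    {"offset": [-60,132,-5],"twist": 0,"grip": 0.3},
    {"offset": [-75,165,-5],"twist": 0,"grip": 0.3},
  ],
)

```text
time: 5.67
tool_pos: [0.5228, -0.0694, 0.2591]
tool_rot: [-0.001, -0.117, 0.993, 0.0]
contact_force: [0.6, 0.3, 0.0]
gripper_width: 0.444
```

Call:
play_rows(
  increments=[
    {"offset": [-15,33,0],"twist": 0,"grip": 0.3},
    {"offset": [-30,66,0],"twist": 0,"grip": 0.3},
    {"offset": [-44,97,0],"twist": 0,"grip": 0.3},
    {"offset": [-44,97,0],"twist": 0,"grip": 0.3},
    {"offset": [-44,97,0],"twist": 0,"grip": 0.3},
  ],
)

```text
time: 6.08
tool_pos: [0.5431, 0.0351, 0.2591]
tool_rot: [-0.001, -0.119, 0.993, 0.0]
contact_force: [1.2, -0.2, -0.4]
gripper_width: 0.44
```

```bash
python3 - <<'E'
from h import *
np.set_printoptions(precision=4,suppress=True)
s=manip.state(); print(s["tool_pos"],s["contact_force"],s["gripper_width"],s["joint_pos"]); print(totool([.544,.0345,.178]))
a=snap("scene","scene4.png"); u,v=map(int,px("scene",np.array([.5442,.0337,.08])))
cv2.imwrite("pics/c4.png",cv2.resize(a[v-70:v+70,u-70:u+70],None,fx=4,fy=4,interpolation=cv2.INTER_CUBIC))
E
```

```text
[0.5431 0.0351 0.2591] [ 1.2264 -0.1677 -0.3865] 0.43966583627585193 [-0.0722 -0.0014  1.9225 -0.0003  1.223  -1.8815]
[-0.9536 -0.8496 81.0632]
```

View pics/c4.png

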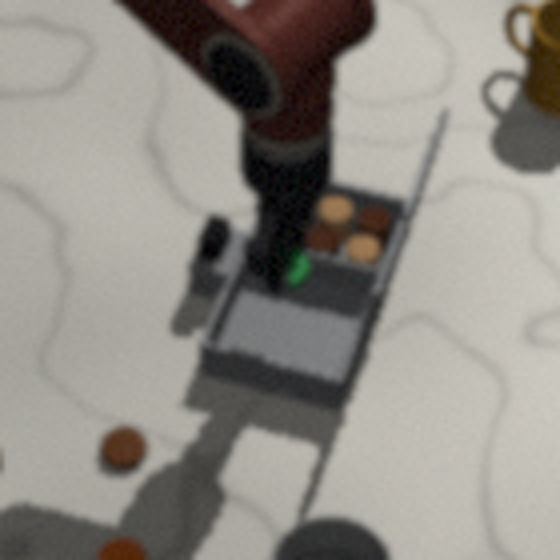

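Call:
play_rows(
  increments=[
    {"offset": [-1,-1,25],"twist": 0,"grip": 0.3},
    {"offset": [-1,-1,50],"twist": 0,"grip": 0.3},
    {"offset": [-1,-1,68],"twist": 0,"grip": 0.3},
    {"offset": [-1,-1,75],"twist": 0,"grip": 0.3},
    {"offset": [-1,-1,77],"twist": 0,"grip": 0.3},
  ],
)

```text
time: 6.55
tool_pos: [0.5436, 0.0316, 0.1813]
tool_rot: [-0.002, -0.116, 0.993, 0.0]
contact_force: [0.5, 1.0, -1.4]
gripper_width: 0.444
```

Call:
play_rows(
  increments=[
    {"offset": [0,0,1],"twist": 0,"grip": 0.3},
    {"offset": [0,0,2],"twist": 0,"grip": 0.3},
    {"offset": [0,0,3],"twist": 0,"grip": 0.3},
    {"offset": [0,0,3],"twist": 0,"grip": 0.3},
  ],
)

```text
time: 6.88
tool_pos: [0.5453, 0.0326, 0.1818]
tool_rot: [0.001, -0.117, 0.993, -0.0]
contact_force: [-0.5, -1.1, 0.6]
gripper_width: 0.446
```

Call:
play_rows(
  increments=[
    {"offset": [0,0,1],"twist": 0,"grip": 0.3},
    {"offset": [0,0,2],"twist": 0,"grip": 0.3},
    {"offset": [0,0,3],"twist": 0,"grip": 0.3},
    {"offset": [0,0,3],"twist": 0,"grip": 0.3},
  ],
)

```text
time: 7.22
tool_pos: [0.5447, 0.0328, 0.1776]
tool_rot: [-0.0, -0.117, 0.993, 0.0]
contact_force: [0.3, 0.8, -0.6]
gripper_width: 0.443
```

Call:
play_rows(
  increments=[
    {"offset": [0,0,0],"twist": 0,"grip": 0.5},
    {"offset": [0,0,0],"twist": 0,"grip": 0.6},
    {"offset": [0,0,0],"twist": 0,"grip": 0.7},
    {"offset": [0,0,0],"twist": 0,"grip": 0.7},
    {"offset": [0,0,0],"twist": 0,"grip": 0.7},
  ],
)

```text
time: 7.63
tool_pos: [0.5449, 0.0328, 0.1778]
tool_rot: [0.0, -0.117, 0.993, -0.0]
contact_force: [0.8, -0.6, -0.2]
gripper_width: 0.698
```

Call:
play_rows(
  increments=[
    {"offset": [0,0,-10],"twist": 0,"grip": 0.7},
    {"offset": [0,0,-35],"twist": 0,"grip": 0.7},
    {"offset": [0,0,-70],"twist": 0,"grip": 0.7},
    {"offset": [0,0,-105],"twist": 0,"grip": 0.7},
    {"offset": [0,0,-130],"twist": 0,"grip": 0.7},
  ],
)

```text
time: 8.05
tool_pos: [0.5452, 0.0328, 0.3119]
tool_rot: [0.002, -0.117, 0.993, -0.0]
contact_force: [1.2, -0.4, 1.0]
gripper_width: 0.702
```

```bash
python3 - <<'E'
from h import *
np.set_printoptions(precision=4,suppress=True)
s=manip.state(); print(s["tool_pos"],s["contact_force"],s["gripper_width"])
for n in("scene","top"):
    im=snap(n,n+"5.png"); hsv=cv2.cvtColor(im,cv2.COLOR_BGR2HSV)
    m=cv2.inRange(hsv,(50,80,30),(85,255,255)); k,l,st,c=cv2.connectedComponentsWithStats(m); print(st[1:],c[1:],[onz(n,*x,.014) for x in c[1:]])
a=cv2.imread("pics/scene5.png"); u,v=map(int,px("scene",np.array([.5442,.0337,.08])))
cv2.imwrite("pics/c5.png",cv2.resize(a[v-60:v+60,u-60:u+60],None,fx=5,fy=5,interpolation=cv2.INTER_CUBIC))
for q in("lid_hinge","lid_edge","latch_top","bay"):
  for n in("scene","top"): print(q,n,[(w(n,d["xyz"]).round(4),round(d["p"],2)) for d in manip.tip_of(q,n)[:2]])
E
```

```text
[0.5452 0.0328 0.3119] [ 1.172  -0.3845  0.9895] 0.7019658494075609
[[275 194  11  10  86]] [[279.6977 198.9419]] [array([0.5437, 0.0348, 0.014 ])]
[[257 222   6   3  10]] [[259.2 223.1]] [array([0.5291, 0.0271, 0.014 ])]
lid_hinge scene [(array([0.6043, 0.0975, 0.0495]), 0.55)]
lid_hinge top []
lid_edge scene [(array([0.63  , 0.1049, 0.1742]), 0.74)]
lid_edge top [(array([0.6278, 0.1007, 0.1716]), 0.77)]
latch_top scene [(array([0.4549, 0.0605, 0.0675]), 0.64)]
latch_top top [(array([0.453 , 0.0557, 0.0635]), 0.46)]
bay scene [(array([0.549 , 0.0396, 0.0045]), 0.79)]
bay top [(array([0.5454, 0.0322, 0.0024]), 0.72)]
```

View pics/c5.png

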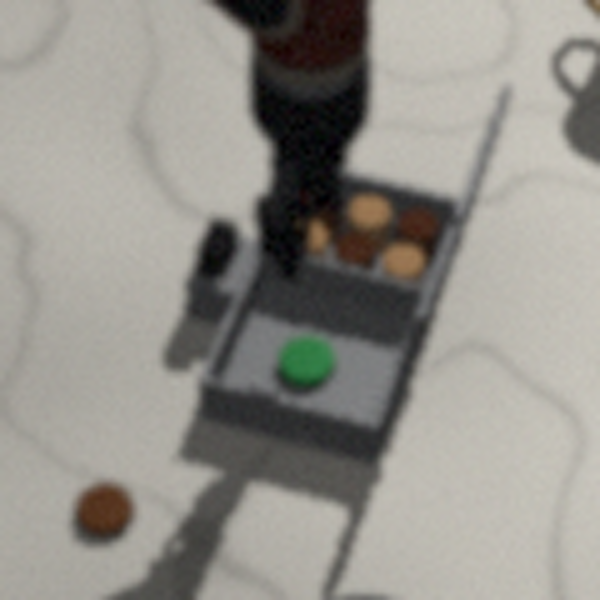

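```bash
cat >> h.py <<'E'
O=np.array([.5385,.0765]); YAW=.255
B=np.array([[np.cos(YAW),-np.sin(YAW)],[np.sin(YAW),np.cos(YAW)]])
def tb(bx,by,zt): # tool offsets to put shut tips at box x,y mm, height zt mm
    return totool(np.r_[O+B@np.array([bx,by])/1000, zt/1000+.173])
def now():
    s=manip.state(); return np.r_[B.T@(s["tool_pos"][:2]-O),s["tool_pos"][2]-.173]*1000, s["contact_force"]
E
python3 - <<'E'
from h import *
np.set_printoptions(precision=1,suppress=True)
print(now(), tb(140,0,230), tb(140,0,150))
E
```

```text
(array([ -5.4, -43.8, 133.1]), array([0.1, 0.4, 0.5])) [-144.2   46.7  -97.3] [-144.4   46.7  -17.3]
```

Call:
play_rows(
  increments=[
    {"offset": [0,0,-35],"twist": 0,"grip": 0.3},
    {"offset": [0,0,-70],"twist": 0,"grip": 0},
    {"offset": [0,5,-100],"twist": 0,"grip": 0},
    {"offset": [-25,15,-100],"twist": 0,"grip": 0},
    {"offset": [-60,25,-100],"twist": 0,"grip": 0},
  ],
)

```text
time: 8.97
tool_pos: [0.5974, 0.071, 0.4113]
tool_rot: [0.003, -0.117, 0.993, -0.0]
contact_force: [0.7, 0.1, 0.2]
gripper_width: 0.007
```

Call:
play_rows(
  increments=[
    {"offset": [-30,8,0],"twist": 0,"grip": 0},
    {"offset": [-60,16,0],"twist": 0,"grip": 0},
    {"offset": [-85,22,0],"twist": 0,"grip": 0},
    {"offset": [-85,22,0],"twist": 0,"grip": 0},
    {"offset": [-85,22,0],"twist": 0,"grip": 0},
  ],
)

```text
time: 9.38
tool_pos: [0.6755, 0.1127, 0.4057]
tool_rot: [-0.002, -0.118, 0.993, 0.0]
contact_force: [0.2, -0.7, 0.1]
gripper_width: -0.004
```

```bash
python3 - <<'E'
from h import *
np.set_printoptions(precision=1,suppress=True)
print(now(), tb(140,0,150), manip.state()["gripper_width"])
for n in("scene","top"): snap(n,n+"6.png");print([(w(n,d["xyz"]).round(4),round(d["p"],2)) for d in manip.tip_of("lid_edge",n)[:2]])
E
```

```text
(array([141.7,   0.5, 232.7]), array([ 0.2, -0.7,  0.1])) [ 1.4 -0.6 82.7] -0.003880287435910901
[(array([0.6, 0.1, 0.2]), 0.46)]
[(array([0.6, 0.1, 0.2]), 0.67)]
```

Call:
play_rows(
  increments=[
    {"offset": [0,0,30],"twist": 0,"grip": 0},
    {"offset": [0,0,60],"twist": 0,"grip": 0},
    {"offset": [0,0,83],"twist": 0,"grip": 0},
    {"offset": [0,0,83],"twist": 0,"grip": 0},
  ],
)

```text
time: 9.92
tool_pos: [0.6723, 0.1116, 0.3182]
tool_rot: [-0.005, -0.117, 0.993, 0.0]
contact_force: [-1.2, -0.3, -1.9]
gripper_width: -0.001
```

Call:
play_rows(
  increments=[
    {"offset": [8,0,0],"twist": 0,"grip": 0},
    {"offset": [14,0,0],"twist": 0,"grip": 0},
    {"offset": [20,0,0],"twist": 0,"grip": 0},
    {"offset": [26,0,0],"twist": 0,"grip": 0},
    {"offset": [32,0,0],"twist": 0,"grip": 0},
  ],
)

```text
time: 10.33
tool_pos: [0.6434, 0.1046, 0.3268]
tool_rot: [0.002, -0.117, 0.993, -0.0]
contact_force: [0.2, -0.3, 0.7]
gripper_width: 0.003
```

Call:
play_rows(
  increments=[
    {"offset": [6,0,0],"twist": 0,"grip": 0},
    {"offset": [12,0,0],"twist": 0,"grip": 0},
    {"offset": [18,0,0],"twist": 0,"grip": 0},
    {"offset": [24,0,0],"twist": 0,"grip": 0},
  ],
)

```text
time: 10.67
tool_pos: [0.6201, 0.0991, 0.3253]
tool_rot: [0.001, -0.117, 0.993, -0.0]
contact_force: [1.4, 0.5, 0.6]
gripper_width: -0.0
```

```bash
python3 - <<'E'
from h import *
np.set_printoptions(precision=3,suppress=True)
print(now())
for n in("scene","top"): snap(n,n+"7.png");print([(w(n,d["xyz"]),round(d["p"],2)) for d in manip.tip_of("lid_edge",n)[:2]])
a=cv2.imread("pics/scene7.png"); u,v=map(int,px("scene",np.array([.6,.09,.1])))
cv2.imwrite("pics/c7.png",cv2.resize(a[v-60:v+60,u-60:u+60],None,fx=5,fy=5,interpolation=cv2.INTER_CUBIC))
E
```

```text
(array([ 84.609,   1.272, 152.342]), array([1.402, 0.453, 0.557]))
[]
[(array([0.606, 0.097, 0.173]), 0.86)]
```

View pics/c7.png

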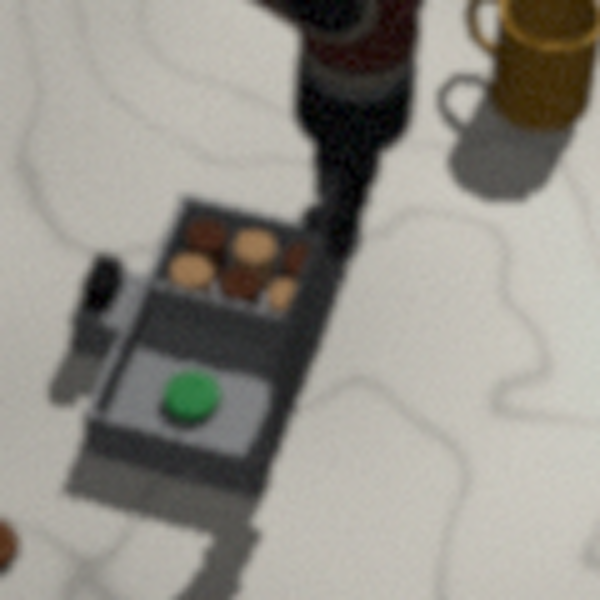

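Call:
play_rows(
  increments=[
    {"offset": [9.5,0,-2.5],"twist": 0,"grip": 0},
    {"offset": [20.5,0,-2],"twist": 0,"grip": 0},
    {"offset": [31,0,0],"twist": 0,"grip": 0},
    {"offset": [42,0,2.5],"twist": 0,"grip": 0},
    {"offset": [52,0,6.5],"twist": 0,"grip": 0},
  ],
)

```text
time: 11.28
tool_pos: [0.5693, 0.0868, 0.3187]
tool_rot: [0.001, -0.117, 0.993, -0.0]
contact_force: [0.9, -0.8, 1.3]
gripper_width: -0.0
```

```bash
python3 - <<'E'
from h import *
np.set_printoptions(precision=3,suppress=True)
for n in("scene","top"): snap(n,n+"8.png");print([(w(n,d["xyz"]),round(d["p"],2)) for d in manip.tip_of("lid_edge",n)[:2]])
print(now())
E
```

```text
[(array([0.551, 0.084, 0.165]), 0.83)]
[(array([0.549, 0.076, 0.162]), 0.91), (array([0.549, 0.032, 0.006]), 0.29)]
(array([ 32.778,   2.381, 145.17 ]), array([-0.173,  0.113, -0.829]))
```

Call:
play_rows(
  increments=[
    {"offset": [10,0,5],"twist": 0,"grip": 0},
    {"offset": [19.5,0,10.5],"twist": 0,"grip": 0},
    {"offset": [28,0,17.5],"twist": 0,"grip": 0},
    {"offset": [36,0,25],"twist": 0,"grip": 0},
    {"offset": [43,0,33.5],"twist": 0,"grip": 0},
  ],
)

```text
time: 11.9
tool_pos: [0.5278, 0.077, 0.2846]
tool_rot: [0.0, -0.117, 0.993, -0.0]
contact_force: [-0.4, -1.8, 1.0]
gripper_width: 0.002
```

```bash
python3 - <<'E'
from h import *
np.set_printoptions(precision=3,suppress=True)
for n in("scene","top"): snap(n,n+"9.png");print([(w(n,d["xyz"]),round(d["p"],2)) for d in manip.tip_of("lid_edge",n)[:2]])
print(now())
E
```

```text
[(array([0.5  , 0.072, 0.127]), 0.97)]
[(array([0.499, 0.066, 0.121]), 0.63)]
(array([-10.31 ,   3.311, 111.017]), array([-0.318,  0.252, -0.677]))
```

Call:
play_rows(
  increments=[
    {"offset": [6.5,0,8.5],"twist": 0,"grip": 0},
    {"offset": [12,0,18],"twist": 0,"grip": 0},
    {"offset": [16,0,28],"twist": 0,"grip": 0},
    {"offset": [18,0,34.5],"twist": 0,"grip": 0},
    {"offset": [20,0,41],"twist": 0,"grip": 0},
  ],
)

```text
time: 12.52
tool_pos: [0.5079, 0.0723, 0.2423]
tool_rot: [-0.001, -0.117, 0.993, 0.0]
contact_force: [1.0, -0.2, -0.0]
gripper_width: 0.002
```

Call:
play_rows(
  increments=[
    {"offset": [1,0,4],"twist": 0,"grip": 0},
    {"offset": [2,0,8],"twist": 0,"grip": 0},
    {"offset": [2.5,0,12],"twist": 0,"grip": 0},
    {"offset": [3,0,15],"twist": 0,"grip": 0},
    {"offset": [3,0,17],"twist": 0,"grip": 0},
  ],
)

```text
time: 12.93
tool_pos: [0.5055, 0.0717, 0.2263]
tool_rot: [-0.0, -0.117, 0.993, 0.0]
contact_force: [-0.4, 0.1, 1.4]
gripper_width: 0.0
```

Tip about 53 mm; finish the last few millimetres watching the force.

Call:
play_rows(
  increments=[
    {"offset": [0,0,1],"twist": 0,"grip": 0},
    {"offset": [0,0,2],"twist": 0,"grip": 0},
    {"offset": [0,0,3],"twist": 0,"grip": 0},
    {"offset": [0,0,3],"twist": 0,"grip": 0},
  ],
)

```text
time: 13.27
tool_pos: [0.5058, 0.0717, 0.2244]
tool_rot: [-0.0, -0.117, 0.993, 0.0]
contact_force: [-2.9, -0.0, 4.4]
gripper_width: -0.002
```

Call:
play_rows(
  increments=[
    {"offset": [0,0,1],"twist": 0,"grip": 0},
    {"offset": [0,0,2],"twist": 0,"grip": 0},
    {"offset": [0,0,2],"twist": 0,"grip": 0},
  ],
)

```text
time: 13.52
tool_pos: [0.5061, 0.0718, 0.2242]
tool_rot: [-0.001, -0.118, 0.993, -0.0]
contact_force: [-8.9, -0.8, 17.2]
gripper_width: -0.001
```

Call:
play_rows(
  increments=[
    {"offset": [0,0,-5],"twist": 0,"grip": 0},
    {"offset": [0,0,-15],"twist": 0,"grip": 0},
    {"offset": [0,0,-40],"twist": 0,"grip": 0},
    {"offset": [0,0,-60],"twist": 0,"grip": 0},
    {"offset": [0,0,-60],"twist": 0,"grip": 0},
  ],
)

```text
time: 13.93
tool_pos: [0.5075, 0.0717, 0.287]
tool_rot: [0.005, -0.117, 0.993, -0.001]
contact_force: [1.0, 1.0, 1.2]
gripper_width: -0.0
```

```bash
python3 - <<'E'
from h import *
np.set_printoptions(precision=4,suppress=True)
for n in("scene","top"):
    snap(n,n+"10.png")
    for q in("lid_edge","latch_top"): print(n,q,[(w(n,d["xyz"]),round(d["p"],2)) for d in manip.tip_of(q,n)[:2]])
print(now(), tb(-89,0,66))
for p in ([.454,.0575,.12+.173],): print(totool(p))
a=cv2.imread("pics/scene10.png"); u,v=map(int,px("scene",np.array([.52,.07,.08])))
cv2.imwrite("pics/c10.png",cv2.resize(a[v-60:v+60,u-60:u+60],None,fx=5,fy=5,interpolation=cv2.INTER_CUBIC))
E
```

```text
scene lid_edge []
scene latch_top [(array([0.4568, 0.0595, 0.0674]), 0.56), (array([0.5495, 0.0415, 0.0107]), 0.23)]
top lid_edge [(array([0.4766, 0.0567, 0.0519]), 0.76), (array([0.6051, 0.0962, 0.0483]), 0.27)]
top latch_top [(array([0.4552, 0.053 , 0.0676]), 0.39)]
(array([-33.5757,   3.778 , 107.1692]), array([-1.2493,  0.4707, -0.534 ])) [55.2318 -4.9027 41.309 ]
[ 52.9902  -1.8912 -12.695 ]
```

View pics/c10.png

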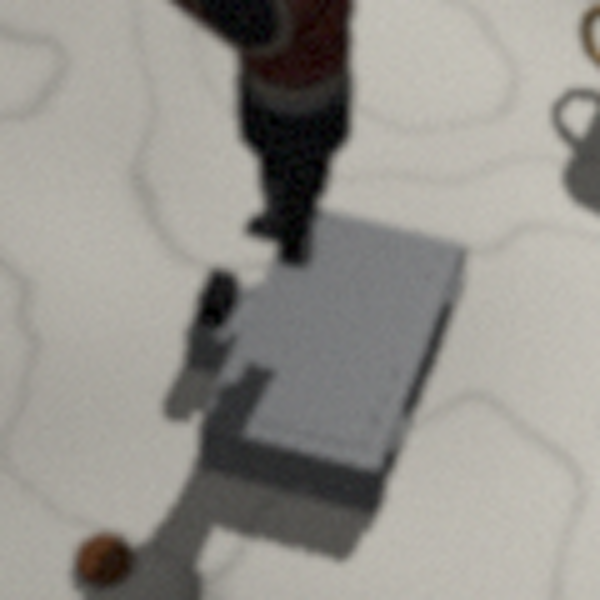

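Call:
play_rows(
  increments=[
    {"offset": [25,-2,0],"twist": 0,"grip": 0},
    {"offset": [52.5,-2.5,0],"twist": 0,"grip": 0},
    {"offset": [52.5,-2.5,10],"twist": 0,"grip": 0},
    {"offset": [52.5,-2.5,22],"twist": 0,"grip": 0},
    {"offset": [52.5,-2.5,30],"twist": 0,"grip": 0},
  ],
)

```text
time: 14.65
tool_pos: [0.4548, 0.057, 0.2498]
tool_rot: [-0.001, -0.117, 0.993, 0.0]
contact_force: [-0.3, 0.3, -0.9]
gripper_width: 0.001
```

Call:
play_rows(
  increments=[
    {"offset": [0,0,4],"twist": 0,"grip": 0},
    {"offset": [0,0,8],"twist": 0,"grip": 0},
    {"offset": [0,0,11],"twist": 0,"grip": 0},
    {"offset": [0,0,13],"twist": 0,"grip": 0},
    {"offset": [0,0,13],"twist": 0,"grip": 0},
  ],
)

```text
time: 15.07
tool_pos: [0.4556, 0.0571, 0.2387]
tool_rot: [-0.0, -0.117, 0.993, 0.0]
contact_force: [0.3, -0.2, -0.1]
gripper_width: -0.0
```

Call:
play_rows(
  increments=[
    {"offset": [0,0,1.5],"twist": 0,"grip": 0},
    {"offset": [0,0,3],"twist": 0,"grip": 0},
    {"offset": [0,0,3],"twist": 0,"grip": 0},
    {"offset": [0,0,3],"twist": 0,"grip": 0},
  ],
)

```text
time: 15.4
tool_pos: [0.4555, 0.057, 0.2362]
tool_rot: [0.001, -0.117, 0.993, -0.0]
contact_force: [0.8, 0.2, 2.1]
gripper_width: 0.003
```

Call:
play_rows(
  increments=[
    {"offset": [0,0,1.5],"twist": 0,"grip": 0},
    {"offset": [0,0,3],"twist": 0,"grip": 0},
    {"offset": [0,0,4],"twist": 0,"grip": 0},
    {"offset": [0,0,4],"twist": 0,"grip": 0},
  ],
)

```text
time: 15.73
tool_pos: [0.4555, 0.0571, 0.2319]
tool_rot: [0.001, -0.117, 0.993, -0.0]
contact_force: [1.9, 0.2, 1.9]
gripper_width: -0.001
```

Call:
play_rows(
  increments=[
    {"offset": [0,0,1],"twist": 0,"grip": 0},
    {"offset": [0,0,2],"twist": 0,"grip": 0},
    {"offset": [0,0,2],"twist": 0,"grip": 0},
    {"offset": [0,0,2],"twist": 0,"grip": 0},
  ],
)

```text
time: 16.07
tool_pos: [0.4557, 0.0571, 0.2313]
tool_rot: [0.0, -0.117, 0.993, -0.0]
contact_force: [-3.0, 0.1, 13.4]
gripper_width: -0.001
```

Call:
play_rows(
  increments=[
    {"offset": [0,0,-3],"twist": 0,"grip": 0},
    {"offset": [0,0,-15],"twist": 0,"grip": 0},
    {"offset": [0,0,-45],"twist": 0,"grip": 0},
    {"offset": [0,0,-80],"twist": 0,"grip": 0},
    {"offset": [0,0,-120],"twist": 0,"grip": 0},
  ],
)

```text
time: 16.48
tool_pos: [0.4539, 0.057, 0.3479]
tool_rot: [-0.003, -0.117, 0.993, 0.0]
contact_force: [-0.5, -0.2, 0.7]
gripper_width: -0.001
```

Call:
play_rows(
  increments=[
    {"offset": [60,0,-20],"twist": 0,"grip": 0},
    {"offset": [60,-40,-30],"twist": 0,"grip": 0},
    {"offset": [60,-80,-30],"twist": 0,"grip": 0},
    {"offset": [60,-120,-30],"twist": 0,"grip": 0},
    {"offset": [60,-120,-30],"twist": 0,"grip": 0},
  ],
)

```text
time: 16.9
tool_pos: [0.4247, -0.0783, 0.3797]
tool_rot: [-0.0, -0.114, 0.993, -0.001]
contact_force: [0.4, 0.2, 0.1]
gripper_width: 0.002
```

```bash
python3 - <<'E'
from h import *
np.set_printoptions(precision=4,suppress=True)
for n in("scene","top"):
    snap(n,n+"11.png")
    for q in("lid_edge","latch_top","mug","jug","plates"): print(n,q,[(w(n,d["xyz"]),round(d["p"],2)) for d in manip.tip_of(q,n)[:2]])
print(now(),manip.state()["time"])
a=cv2.imread("pics/scene11.png"); u,v=map(int,px("scene",np.array([.52,.07,.08])))
cv2.imwrite("pics/c11.png",cv2.resize(a[v-60:v+60,u-60:u+60],None,fx=5,fy=5,interpolation=cv2.INTER_CUBIC))
E
```

```text
scene lid_edge [(array([0.4748, 0.0662, 0.0539]), 0.82), (array([0.4539, 0.06  , 0.0566]), 0.35)]
scene latch_top []
scene mug [(array([0.5991, 0.4478, 0.0062]), 0.95)]
scene jug [(array([ 0.7607, -0.2332, -0.0006]), 0.89)]
scene plates [(array([ 0.4744, -0.4831,  0.0041]), 0.82)]
top lid_edge [(array([0.4782, 0.0596, 0.0501]), 0.56)]
top latch_top [(array([0.4543, 0.054 , 0.0592]), 0.56), (array([0.6006, 0.0941, 0.0483]), 0.33)]
top mug [(array([0.5985, 0.4459, 0.0006]), 0.81)]
top jug [(array([ 0.7645, -0.2333, -0.0016]), 0.81)]
top plates [(array([ 0.4788, -0.4868, -0.0017]), 0.6)]
(array([-147.727 , -116.0522,  206.7206]), array([-0.0316,  0.3698,  0.6828])) 17.5
```

View pics/c11.png

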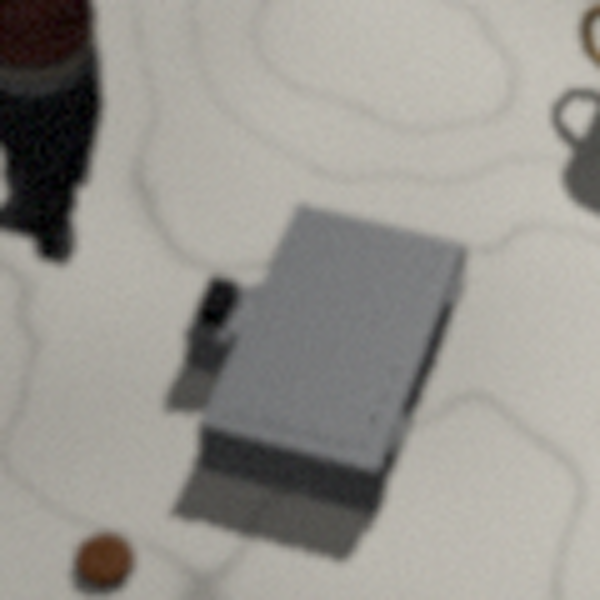

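The picture shows the lid shut with the black button at crop (220,303) lowered. The latch top now measures 59 mm high and the lid edge 50 to 54 mm. The robot is clear of everything, so I'm handing the job in.

```bash
python3 -c "
from plant import manip
print(manip.job_done())"
```

```text
the job is handed in; nothing more can be done
None
```

I put the green striker flat in the empty compartment and let go of it. Then I pushed the lid down slowly until it was shut, pressed the latch home, and handed the job in at about 17.5 s.

**Last checks:**
- **Striker:** before closing, the scene camera put it at about (0.544, 0.035) m, within about 1 cm of the bay centre and lying flat. It cannot be seen now that the lid is down.
- **Lid:** it stopped firmly at 51 mm with 17 N on the tool. The cameras put its edge at 50 to 54 mm (51 mm is fully shut).
- **Latch:** it stopped firmly at 58 mm with 13 N on the tool. The top camera measured 59 mm after I backed off.
- **Mug, jug and plates:** they are within about 6 mm of where they started, which is measurement noise.
- **Robot:** it is clear of everything.

**Disagreements:** the two cameras differed by about 5 mm in y, so I used averages. In the final check the scene camera did not find the latch top, so only the top camera confirms it.

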